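Push the empty tin off the counter into the recycling tub

ROBOT

A 6-joint arm with a two-finger parallel gripper is mounted at the origin on the work surface. World frame = base frame: x ahead of the robot, y to its left, z up, the work surface at z = 0. Lengths are in mm, angles in rad, forces in N, time in s.
With the tool pointing down it reaches from about 375 to 925 mm from the base axis. Payload 5.7 kg.
Tool frame: the origin (TCP) lies midway between the tips of the shut fingers; the grasp point (between the pads) lies manip.grip_depth behind it (manip.grip_depth is the distance from the TCP to the grasp point, in mm); z points along the fingers, y is the direction in which the jaws open and shut (so a half turn about z gives the same grasp; the last joint's range is limited). The gripper opens to 85 mm and grips with 20 to 120 N. Pads are 22 mm wide; open, the fingers measure 114 mm over their backs; the gripper's body (76 mm by 85 mm) begins 54 mm behind the grasp point. The pads swing forward as they close: fully open they stand 13 mm farther back than shut.
Start: joints at [-1.449, 0.359, 1.51, -0, 1.272, -0.115], TCP at [140.743, -583.228, 231.267] pointing down, gripper open.
Joint ranges: [-2.97, 2.97], [-1.01, 2.36], [0.21, 2.38], [-0.96, 4.11], [0.2, 2.71], [-2.98, 2.98]. Speed limits (rad/s): [2.39, 2.39, 3.14, 3.14, 3.14, 3.14].

INTERFACE

Orientations are given as a rotation vector (axis times angle).
In Python, from cell import manip gives the robot as it stands.
- The arm moves only by the tool jog_arm, never from a script. Its argument "commands" is text: rows parted by semicolons, each of 4 numbers parted by spaces: the shift along the tool's x, y, z in mm, then the turn about the tool's z in rad. A call has 1 to 10 rows; each row is the pose to reach, as a shift and turn from the pose commanded when the call began, along the tool's axes at that moment; what a row does not reach only later rows make up. A row lasts 1/8 s, in which the tool goes at most 62.5 mm and 10.7 degrees, less where a joint would pass 70% of its speed; a pose out of reach is approached as far as the arm can. A call with a gripper value outside its range is refused whole. "gripper" is the finger opening in mm, from 0 to 85.4, set as the call begins (left out, the last holds). The fingers move at their own pace and stop on an object; "grip_force" is the grip in N (left out, the last holds). Time passes only in rows, so rows that repeat a pose let the fingers close. It gives the time, the measured TCP pose, the force and the opening at its end, in the units of the state.
- manip.get_obs(): the state, without advancing time (a new reading comes with each control period).
- manip.grab_frame(name): name is "scene" or "side" or "wrist"; returns a dict with "pixels" (480x640x3 uint8, blue, green, red), "intrinsics" (3x3 intrinsics, pixels), "rvec" (rotation vector, rad) and "tvec" (3), from world to camera coordinates, as OpenCV has them. Camera axes: x right, y down, z forward; pixel columns grow to the right and rows downward; lengths in mm; the calibration is good to about 2 mm. A picture is of the moment at which its call begins. There is no depth.
- manip.hand_in(): hands the job in, once; it reports no verdict.
Trained networks look in the newest picture that a camera, given by its name, has taken for a name from the list of things; names that differ only in an ending like _2 or _b are one class to them, and where a whole thing is asked for, a point or a joint stands for the part that bears it (a point fixed in the world has none). Each returns a list of dicts, best first, with "p" (0 to 1); they miss things now and then, are a little off and sometimes report something else, mostly with a low value. They report only what shows in the picture. A call takes as long as a camera call. They do not tell look-alikes from the thing itself.
- manip.search_frame(camera, query): "extent" ([left, top, width, height] in pixels, round what is visible of it).
- manip.outline_of(camera, query): "mask" (480x640 bool, what is visible of it) and "extent" ([left, top, width, height] in pixels, round what is visible of it).
- manip.tip_of(camera, query): "at" ([column, row] in pixels: a listed point, or the origin of a listed thing).
The state is a dict: "time_s": time; "joints": joint angles; "qd": joint speeds; "joint_torque": joint torques, N m; "tool_pos": TCP position; "tool_rot": TCP orientation; "ft_force": force on the tool from outside, world axes, zero at the start; "ft_torque": the same for the moment, N m; "opening": opening from 0.0 (shut) to 1.0 (fully open).
Only numpy, scipy, OpenCV 4.12 (cv2) and the standard library are available. Lean on these libraries where they do the work, as an engineer would, in place of code of your own. Each camera call takes 0.05 s, during which the arm holds its last target.

TASK

The oblong fish tin on the tiled counter is empty. Without picking it up, push it along the counter and over the front edge (the edge facing away from the robot) so that it drops into the grey recycling tub standing below. Leave the round tin, which is still full, where it stands.

Things in the scene. Friction and masses are not known exactly. Their poses are not given: they have to be found in the camera images.
- oblong_tin: The empty oblong fish tin: plain steel, open at the top, 60 mm (its x) by 105 mm (its y), 24 mm high, walls 3 mm, about 40 g, loose. It lies upright on the counter with its long side roughly along the counter's front edge. Origin: centre of its underside; z up.
- round_tin: The full round tin, to be left alone (it may shift by no more than 20 mm): plain steel, closed, 84 mm across, 30 mm high, about 190 g, loose, beside the oblong tin on its left or its right. Origin: centre of its underside; z up.
- tub: Open grey plastic recycling tub, 280 mm (its x) by 420 mm (its y), 105 mm high, walls and floor 6 mm, fixed on a wooden stool below the counter's front edge. Its rim is 45 mm below the counter top and its near wall is tucked under the edge, so that whatever goes over the edge in front of it drops in; both tins stand within its width. Origin: centre of its underside, 150 mm below the counter top; x points away from the robot (it may be turned by up to 3 degrees), z up.
- edge (a point): Middle of the counter's front edge, at the height of the counter top (z = 0). The edge is straight and runs along world y; the counter lies on its robot side (smaller x) and beyond it (larger x) there is a free drop. The counter is 35 mm thick.
Not all that is in view belongs to the job. What is shaped like the oblong_tin but black or yellow is not meant.

How it is judged (in metres and radians):
At the end, for the whole second after the job is handed in: The oblong tin lies at rest inside the tub, below its rim (its origin within the tub's walls and less than 80 mm above the tub's underside; any way up), and the round tin is within 20 mm of where it stood (x of oblong_tin in the frame of tub between -0.14 and 0.14 m and y of oblong_tin in the frame of tub between -0.21 and 0.21 m and z of oblong_tin in the frame of tub between -0.005 and 0.08 m and linear speed of oblong_tin below 0.03 m/s and distance of round_tin from where it was at the start of the episode below 0.02 m); the robot touches nothing.
It fails at once if the oblong tin is picked up (its origin rises more than 30 mm above the counter) (height (world z) of oblong_tin above 0.03 m).
It fails at once if the round tin is shifted by more than 20 mm (distance of round_tin from where it was at the start of the episode above 0.02 m).
It also fails if it takes over 29 s, if anything falls off the work surface, if the arm or the gripper's body presses on something with over 40 N, if the wrist force passes 120 N, or if a joint passes its speed limit or range.

## Working session

There is one attempt and no reset: what is moved stays moved. The work goes in short steps, Python scripts to look and compute and a tool call to move; the robot and the scene stay as the last step left them, time stands still between calls to the robot, and variables do not carry over. Pictures are saved under pics/ and viewed, and the job is handed in when it is done.

Besides the shell and the picture viewer there is one more tool, called after "Call:" by a JSON object that holds its "method" and its "body", one argument or row to a line. jog_arm: Moves the arm, as the interface text tells. Its arguments: {"type":"object","properties":{"commands":{"type":"string"},"gripper":{"type":"number"},"grip_force":{"type":"number"}},"required":["commands"]}

```bash
mkdir -p pics; ls; cat > h.py <<'E'
import numpy as np,cv2
from cell import manip
def ray(f,px,z):
    R,_=cv2.Rodrigues(np.array(f["rvec"],float)); t=np.array(f["tvec"],float).ravel()
    K=np.array(f["intrinsics"],float)
    d=R.T@np.linalg.inv(K)@np.array([px[0],px[1],1.]); c=-R.T@t
    return c+d*(z-c[2])/d[2]
def proj(f,P):
    return cv2.projectPoints(np.array(P,float).reshape(-1,3),np.array(f["rvec"],float),np.array(f["tvec"],float),np.array(f["intrinsics"],float),None)[0].reshape(-1,2)
E
python3 - <<'E'
from h import *
o=manip.get_obs();print(o["time_s"],o["tool_pos"],o["tool_rot"],manip.grip_depth)
for c in ["scene","side"]:
    f=manip.grab_frame(c);cv2.imwrite(f"pics/{c}0.png",f["pixels"])
    for q in ["oblong_tin","round_tin","tub"]:
        for r in manip.outline_of(c,q):
            m=r["mask"].astype(np.uint8);ys,xs=np.nonzero(m)
            print(c,q,round(r["p"],2),r["extent"],xs.mean(),ys.mean(),ray(f,(xs.mean(),ys.mean()),15).round(0))
    for q in ["edge","oblong_tin","round_tin","tub"]:
        for r in manip.tip_of(c,q): print(c,q,round(r["p"],2),r["at"],ray(f,r["at"],-150 if q=="tub" else 0).round(0))
print(manip.get_obs()["time_s"])
E
```

```text
pics
0.0 [ 140.65656073 -582.5496336   230.43794072] [-3.11773123e+00 -3.70835151e-01  2.53801176e-06] 18.700000000000003
scene oblong_tin 0.96 [402.3, 171.5, 58.2, 69.2] 430.69424460431657 205.02697841726618 [468. 186.  15.]
scene oblong_tin 0.92 [215.4, 86.3, 71.7, 64.7] 250.15715948777648 117.7070236709352 [ 341. -102.   15.]
scene oblong_tin 0.82 [270.4, 170.8, 82.3, 60.2] 310.86386356953835 200.20552778594532 [486.  18.  15.]
scene round_tin 0.59 [133.7, 169.3, 61.9, 58.2] 163.41927167257492 197.54205607476635 [ 515. -188.   15.]
scene tub 0.57 [1.6, 269.1, 374.8, 210.9] 195.8923145665773 381.85948870164685 [764. -70.  15.]
scene tub 0.45 [132.2, 170.1, 64.2, 56.0] 163.33354880413705 197.80575307045896 [ 515. -188.   15.]
scene tub 0.32 [270.5, 173.7, 79.4, 59.8] 310.59330985915494 200.09037558685446 [486.  18.  15.]
scene edge 0.94 [283.2, 283.2] [615.   2.   0.]
scene oblong_tin 0.97 [247.2, 121.3] [ 335. -109.    0.]
scene oblong_tin 0.85 [313.0, 204.2] [482.  21.   0.]
scene oblong_tin 0.67 [430.6, 209.7] [465. 189.   0.]
scene round_tin 0.56 [167.5, 205.9] [ 518. -184.    0.]
scene tub 0.91 [218.4, 378.4] [ 706.  -84. -150.]
side oblong_tin 0.89 [272.7, 200.7, 48.0, 52.2] 295.452178030303 226.6373106060606 [484.  12.  15.]
side oblong_tin 0.79 [240.3, 157.7, 64.5, 36.0] 271.748031496063 175.9473046638401 [464. 181.  15.]
side round_tin 0.84 [307.6, 278.7, 73.6, 72.9] 344.01148616971403 316.19854664791376 [ 514. -187.   15.]
side tub 0.91 [373.0, 208.4, 265.1, 271.3] 509.0047554158903 337.50660474429213 [ 690. -250.   15.]
side edge 0.69 [383.5, 231.2] [618.   1.   0.]
side oblong_tin 0.92 [273.9, 179.1] [469. 198.   0.]
side oblong_tin 0.63 [194.1, 295.5] [ 338. -104.    0.]
side round_tin 0.88 [342.8, 324.1] [ 514. -184.    0.]
side tub 0.88 [441.4, 335.1] [ 703.  -87. -150.]
0.8
```

View pics/scene0.png

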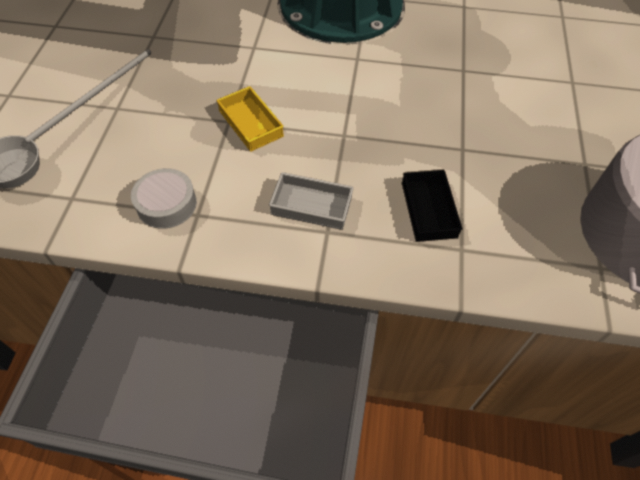

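View pics/side0.png

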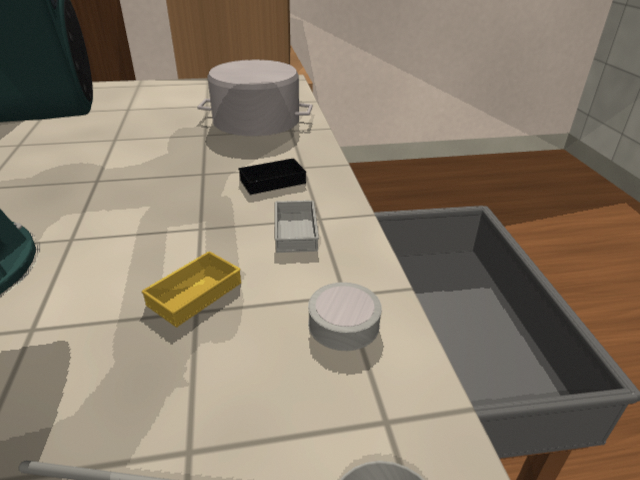

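```bash
python3 - <<'E'
import cv2
i=cv2.imread("pics/scene0.png");cv2.imwrite("pics/crop0.png",cv2.resize(i[70:320,120:500],None,fx=2.1,fy=2.1,interpolation=cv2.INTER_CUBIC))
E
```

```text
(no output)
```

View pics/crop0.png

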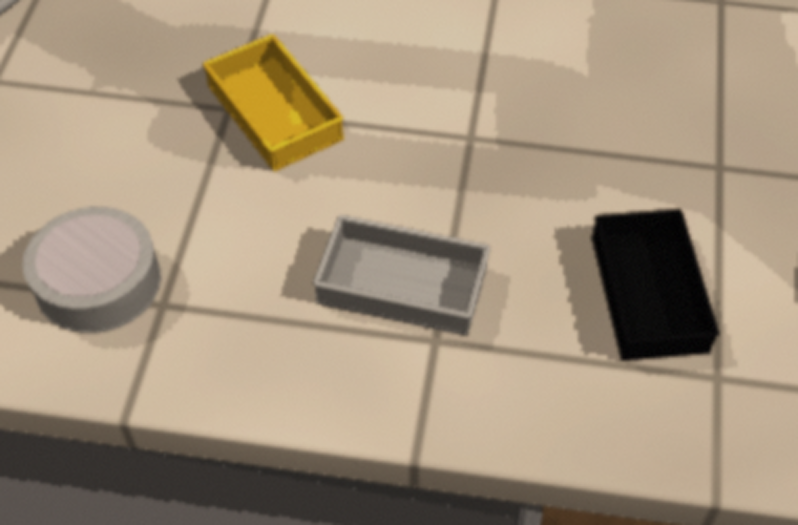

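The three oblong candidates are yellow at (250,117), bare steel at (311,200) and black at (431,205). The steel one fits the description, and the crop confirms it. The round tin is at (163,197), so it stands at smaller y. Next I fit the poses.

```bash
python3 - <<'E'
from h import *
f=manip.grab_frame("scene")
def c2p(p): return (p[0]/2.1+120-.25,p[1]/2.1+70-.25)
C=[ray(f,c2p(p),24)[:2] for p in [(342,218),(488,246),(472,321),(317,290)]]
C=np.array(C);print("rim",C.round(1),"centre",C.mean(0).round(1))
print([np.linalg.norm(C[i]-C[i-1]).round(1) for i in range(4)])
for a,b in((0,1),(3,2)):
    d=C[b]-C[a];print("yaw of long side",np.degrees(np.arctan2(-d[0],d[1])))
for p in [(343,118),(275,168),(595,215),(622,358)]: print(p,ray(f,c2p(p),24).round(0))
# edge
for p in [(75,268),(180,278),(320,297),(460,313)]: print("edge",ray(f,p,0).round(0))
# tub rim corners
for p in [(376,314),(355,478)]: print("rim",ray(f,p,-45).round(0))
E
```

```text
rim [[452.2 -28.2]
 [460.6  73.4]
 [523.4  70.4]
 [514.8 -33. ]] centre [487.7  20.6]
[np.float64(62.8), np.float64(102.0), np.float64(62.9), np.float64(103.8)]
yaw of long side -4.730096070676451
yaw of long side -4.745013509329747
(343, 118) [359. -45.  24.]
(275, 168) [415. -83.  24.]
(595, 215) [422. 143.  24.]
(622, 358) [537. 168.  24.]
edge [ 635. -274.    0.]
edge [ 628. -133.   -0.]
edge [628.  53.   0.]
edge [622. 232.   0.]
rim [618. 129. -45.]
rim [828. 124. -45.]
```

Call:
{"method": "jog_arm", "body": {
  "commands": "50 -37 0 0.08; 97 -74 0 0.16; 145 -110 0 0.24; 193 -147 0 0.319; 242 -184 0 0.319; 290 -221 0 0.319; 310 -270 30 0.319; 335 -325 60 0.319; 360 -380 90 0.319; 385 -435 120 0.319",
  "gripper": 60
}}

```text
time_s: 2.1
tool_pos: [411.1, -81.7, 117.6]
tool_rot: [3.138, -0.13, 0.003]
ft_force: [1.2, -0.4, -0.3]
opening: 0.701
```

Call:
{"method": "jog_arm", "body": {
  "commands": "5 -50 0 0; 9 -95 20 0; 9 -95 60 0; 9 -95 60 0"
}}

```text
time_s: 2.6
tool_pos: [425.2, 11.6, 56.4]
tool_rot: [-3.138, 0.127, 0.008]
ft_force: [-1.1, -0.1, 0.2]
opening: 0.7
```

```bash
python3 - <<'E'
from h import *
o=manip.get_obs();print(o["time_s"],o["tool_pos"],o["tool_rot"])
for c in ["scene","side"]:
    f=manip.grab_frame(c);cv2.imwrite(f"pics/{c}1.png",f["pixels"])
E
python3 - <<'E'
import cv2,numpy as np
a=cv2.imread("pics/scene1.png")[90:330,150:470];b=cv2.imread("pics/side1.png")[90:330,150:470]
cv2.imwrite("pics/c1.png",cv2.resize(np.hstack([a,b]),(800,300)))
E
```

```text
2.6 [425.15107432  11.64899291  56.36030138] [-3.13848474  0.12674994  0.00826995]
```

View pics/c1.png

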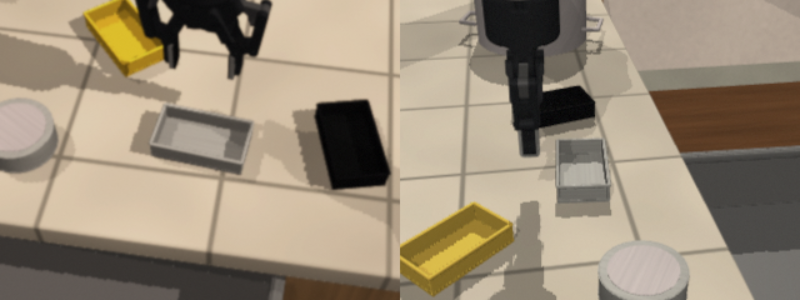

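The fingers are behind the steel tin and clear of the yellow one. Descending.

Call:
{"method": "jog_arm", "body": {
  "commands": "0 0 20 0; 0 0 35 0; 0 0 42 0; 0 0 42 0; 0 0 42 0"
}}

```text
time_s: 3.32
tool_pos: [427.8, 10.6, 16.7]
tool_rot: [3.139, -0.13, 0.002]
ft_force: [0.3, -0.3, 0.5]
opening: 0.697
```

```bash
python3 - <<'E'
from h import *
L=[]
for c in ["scene","side"]:
    f=manip.grab_frame(c);L.append(f["pixels"][90:330,150:470])
o=manip.get_obs();print(o["time_s"],o["tool_pos"],o["ft_force"])
cv2.imwrite("pics/c2.png",cv2.resize(np.hstack(L),(800,300)))
E
```

```text
3.425 [427.71390007  10.69154476  16.54132783] [ 1.07144793 -0.12243376 -0.21902512]
```

View pics/c2.png

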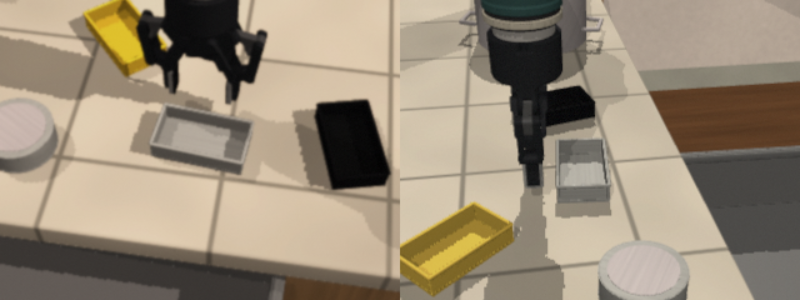

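Call:
{"method": "jog_arm", "body": {
  "commands": "0 -12 0 0; 0 -12 8 0; 0 -12 8 0; 12 -12 8 0; 20 -12 8 0; 28 -12 8 0; 36 -12 8 0; 44 -12 8 0; 52 -12 8 0; 60 -12 8 0"
}}

```text
time_s: 4.68
tool_pos: [488.5, 17.8, 7.9]
tool_rot: [-3.139, 0.129, 0.0]
ft_force: [-0.5, -0.6, 1.2]
opening: 0.704
```

```bash
python3 - <<'E'
from h import *
L=[]
for c in ["scene","side"]:
    f=manip.grab_frame(c);L.append(f["pixels"][90:330,150:470])
o=manip.get_obs();print(o["time_s"],o["tool_pos"],o["ft_force"])
cv2.imwrite("pics/c3.png",cv2.resize(np.hstack(L),(800,300)))
E
```

```text
4.775 [489.6706765   17.68700394   8.06314931] [-0.48457895  0.10519203  0.29645025]
```

View pics/c3.png

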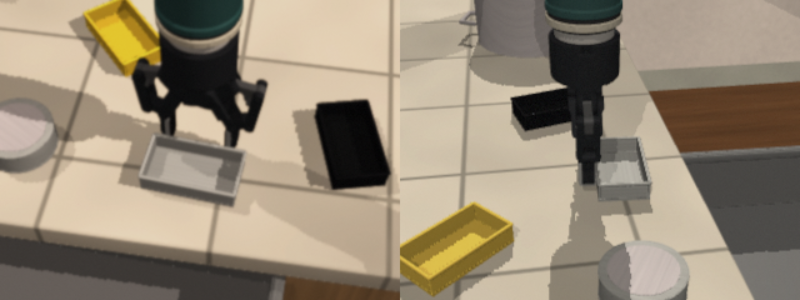

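The push is straight and in contact, with the round tin untouched. Continuing.

Call:
{"method": "jog_arm", "body": {
  "commands": "9 0 0 0; 18 0 0 0; 27 0 0 0; 36 0 0 0; 45 0 0 0; 54 0 0 0; 63 0 0 0; 72 0 0 0; 81 0 0 0; 90 0 0 0"
}}

```text
time_s: 6.02
tool_pos: [578.3, 10.5, 7.9]
tool_rot: [-3.139, 0.129, 0.0]
ft_force: [-0.7, 0.1, 1.0]
opening: 0.704
```

```bash
python3 - <<'E'
from h import *
L=[]
for c in ["scene","side"]:
    f=manip.grab_frame(c);L.append(f["pixels"][120:360,170:490])
o=manip.get_obs();print(o["time_s"],o["tool_pos"],o["ft_force"])
cv2.imwrite("pics/c4.png",cv2.resize(np.hstack(L),(800,300)))
E
```

```text
6.125 [579.4461767   10.27668768   8.08973528] [0.18749038 0.28700554 0.05047362]
```

View pics/c4.png

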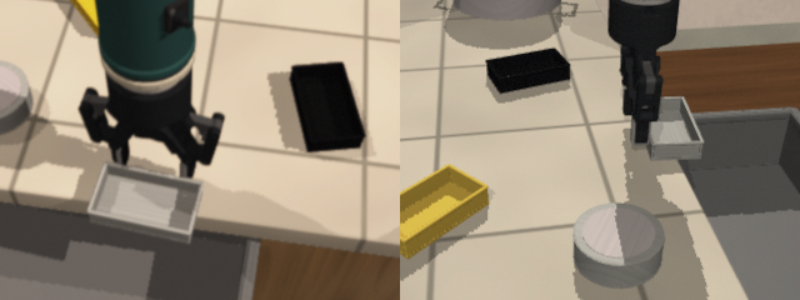

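Call:
{"method": "jog_arm", "body": {
  "commands": "10 0 0 0; 20 0 0 0; 32 0 0 0; 44 0 0 0; 56 0 0 0; 68 0 0 0; 76 0 0 0; 76 0 0 0"
}}

```text
time_s: 7.12
tool_pos: [654.2, 4.2, 7.9]
tool_rot: [-3.139, 0.129, -0.001]
ft_force: [0.3, 0.1, 0.6]
opening: 0.697
```

```bash
python3 - <<'E'
from h import *
L=[]
for c in ["scene","side"]:
    f=manip.grab_frame(c);L.append(f["pixels"])
o=manip.get_obs();print(o["time_s"],o["tool_pos"],o["ft_force"])
cv2.imwrite("pics/c5.png",cv2.resize(np.hstack(L),(800,300)))
E
```

```text
7.225 [652.93527724   4.29290066   7.76161477] [-0.49551909  0.68794519 -0.14122152]
```

View pics/c5.png

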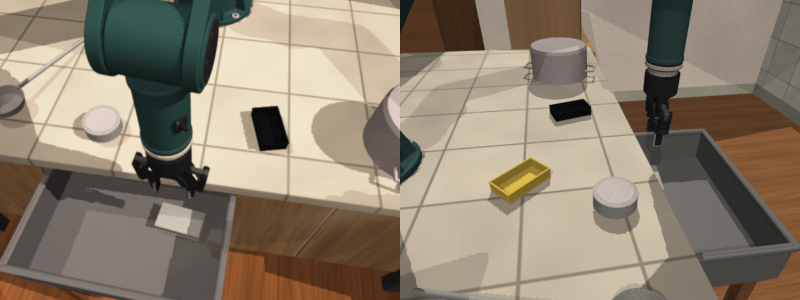

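The tin is in the tub. Raising the arm clear and checking.

Call:
{"method": "jog_arm", "body": {
  "commands": "0 0 -30 0; 0 0 -70 0; 0 0 -110 0; -20 0 -150 0; -60 0 -170 0; -100 0 -170 0; -100 0 -170 0; -100 0 -170 0"
}}

```text
time_s: 8.22
tool_pos: [554.0, 12.4, 178.2]
tool_rot: [-3.139, 0.129, -0.001]
ft_force: [0.1, 0.0, -0.2]
opening: 0.703
```

```bash
python3 - <<'E'
from h import *
L=[]
for k in range(2):
  for c in ["scene","side"]:
    f=manip.grab_frame(c)
    if k==0:L.append(f["pixels"])
    for q in ["oblong_tin","round_tin"]:
        for r in manip.tip_of(c,q): print(c,q,round(r["p"],2),r["at"],ray(f,r["at"],0).round(0),ray(f,r["at"],-144).round(0))
o=manip.get_obs();print(o["time_s"],o["tool_pos"],o["ft_force"])
cv2.imwrite("pics/c6.png",cv2.resize(np.hstack(L),(800,300)))
E
```

```text
scene oblong_tin 0.94 [429.9, 211.2] [468. 188.   0.] [ 358.  209. -144.]
scene oblong_tin 0.85 [290.7, 350.5] [705.  29.   0.] [ 650.   14. -144.]
scene oblong_tin 0.56 [249.9, 120.6] [ 333. -105.    0.] [ 192. -151. -144.]
scene round_tin 0.77 [166.6, 204.3] [ 515. -186.    0.] [ 416. -251. -144.]
side oblong_tin 0.87 [273.2, 179.7] [467. 195.   0.] [ 488.  471. -144.]
side oblong_tin 0.79 [194.3, 293.1] [338. -99.  -0.] [ 313.   72. -144.]
side oblong_tin 0.56 [397.2, 283.6] [ 601. -122.    0.] [ 669.   41. -144.]
side round_tin 0.9 [342.0, 323.0] [ 513. -182.    0.] [ 550.  -40. -144.]
scene oblong_tin 0.85 [428.7, 209.5] [465. 186.   0.] [ 355.  207. -144.]
scene oblong_tin 0.63 [247.0, 119.5] [ 331. -110.    0.] [ 190. -157. -144.]
scene oblong_tin 0.55 [293.1, 353.8] [708.  32.   0.] [ 654.   18. -144.]
scene round_tin 0.96 [169.1, 205.8] [ 517. -182.    0.] [ 419. -245. -144.]
side oblong_tin 0.83 [192.1, 294.8] [ 335. -102.    0.] [ 309.   68. -144.]
side oblong_tin 0.72 [396.5, 282.8] [ 601. -121.    0.] [ 668.   43. -144.]
side oblong_tin 0.63 [270.0, 179.6] [462. 197.   0.] [ 480.  473. -144.]
side round_tin 0.61 [344.9, 323.2] [ 517. -183.    0.] [ 554.  -42. -144.]
8.825 [553.80535914  12.40654826 177.8643686 ] [-0.33771509  0.22469213 -0.4834215 ]
```

View pics/c6.png

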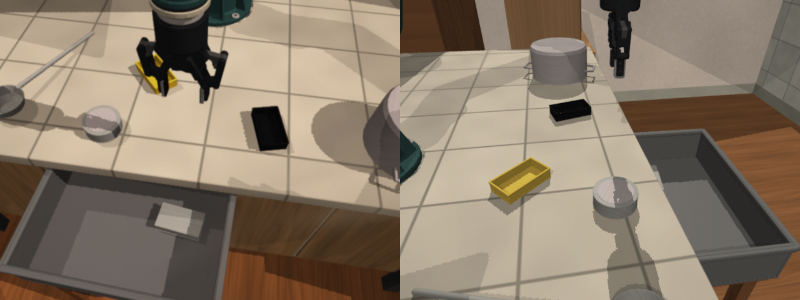

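```bash
python3 - <<'E'
from h import *
L=[]
f=manip.grab_frame("scene");L.append(cv2.resize(f["pixels"][270:450,180:400],(400,327)))
f=manip.grab_frame("side");L.append(cv2.resize(f["pixels"][210:390,360:580],(400,327)))
cv2.imwrite("pics/c7.png",np.hstack(L))
E
```

```text
(no output)
```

View pics/c7.png

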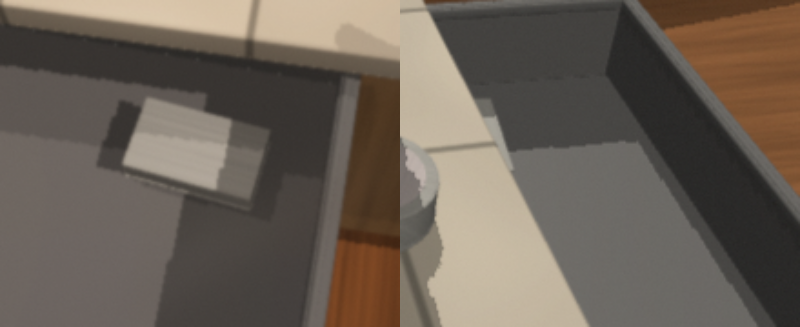

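The tin lies flat and upside down on the tub floor, at rest and clear of the walls. Handing in.

```bash
python3 -c "
from cell import manip
print(manip.hand_in(), manip.get_obs()['time_s'])"
```

```text
the job is handed in; nothing more can be done
the job is handed in; nothing more can be done
```

I pushed the bare-steel oblong tin straight over the front edge with two half-open fingers, without gripping it. It dropped into the tub. I then raised the arm clear and handed the job in at about 9 s of the 29 s allowed. The hand-in reports no verdict.

- **Oblong tin:** my last pictures show it lying upside down and flat on the tub floor, clear of the walls. Its origin is at about (659, 18, −124) mm, which is roughly (−45, +103, +26) mm in the tub frame. This comes from combining both cameras. Assuming it stood upright, the two cameras disagreed by about 30 mm; that fits it lying upside down.
- **Round tin:** it is where it stood, at about (515, −184) mm, within the few mm of detector noise.
- **Other things:** the yellow and black look-alikes were not touched. The wrist force readings were about 1 N at most.
- **A check that disagreed:** the edge points I picked by eye gave x = 622–635 mm, against 615–618 mm from the detector. I pushed well past both.

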